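Send the square bar down the tipping sorter

ROBOT

A 6-joint arm with a two-finger parallel gripper is mounted at the origin on the work surface; the furniture and walls round the work are solid. World frame = base frame: x ahead of the robot, y to its left, z up, the work surface at z = 0. Lengths are in m, angles in rad, forces in N, time in s.
With the tool pointing down it reaches from about 0.3 to 0.875 m from the base axis. Payload 6.4 kg.
Tool frame: the origin (TCP) lies on the mounting face of the last link; the fingertips stand 173 mm ahead of it and the grasp point (between the pads) lies 155 mm ahead of it (ctrl.tip_reach is the distance from the TCP to the fingertips, in m); z points along the fingers, y is the line along which they close (so a half turn about z gives the same grasp; the last joint's range is limited). The gripper opens to 85 mm and grips with 20 to 120 N. Pads are 22 mm wide; open, the fingers measure 114 mm over their backs; the gripper's body (76 mm by 85 mm) begins 54 mm behind the grasp point. The pads swing forward as they close: fully open they stand 13 mm farther back than shut.
Start: joints at [1.066, 0.181, 1.607, -0, 1.354, -0.206], TCP at [0.169, 0.55, 0.405] pointing down, gripper open.
Joint ranges: [-2.99, 2.99], [-0.89, 2.07], [0.3, 2.58], [-1.14, 4.28], [0, 2.63], [-3.12, 3.12]. Speed limits (rad/s): [2.57, 2.57, 3.01, 3.14, 3.14, 3.14].

INTERFACE

Orientations are given as a unit quaternion [w, x, y, z].
In Python, from bench import ctrl gives the robot as it stands.
- The arm moves only by the shell command python3 -m pendant 'ROWS'. ROWS is JSON, a list that holds one entry, the list of rows, each a list of 7 numbers: the opening, from 0 (shut) to 1 (fully open), then the shift along the tool's x, y, z in mm, then the turn, a rotation vector about the tool's x, y, z in rad. A call has 1 to 5 rows; each row is the pose to reach, as a shift and turn from the pose commanded when the call began, along the tool's axes at that moment; what a row does not reach only later rows make up. A row lasts 1/12 s, in which the tool goes at most 41.7 mm and 7.16 degrees, less where a joint would pass 70% of its speed; a pose out of reach is approached as far as the arm can. A call with a gripper value outside its range is refused whole. The fingers move at their own pace and stop on an object; the grip force is fixed at half the most. Time passes only in rows, so rows that repeat a pose let the fingers close. It gives the time, the measured TCP pose, the force, the opening and the grip force at its end, in the units of the state.
- ctrl.get_obs(): the state, without advancing time (a new reading comes with each control period).
- ctrl.camera(name): name is "side" or "top" or "wrist"; returns the picture (400x640x3 uint8, red, green, blue); there is no depth.
- ctrl.camera_params(name): a dict with "mtx" (3x3 intrinsics, pixels), "world_from_camera" (4x4, takes a point from camera to world coordinates); the wrist camera has in their place "tool_from_camera" (4x4, takes a point from camera to tool coordinates, whose origin is the TCP and whose axes are the flange's). Camera axes: x right, y down, z forward; pixel columns grow to the right and rows downward; lengths in m; the calibration is good to about 2 mm. A picture is of the moment at which its call begins: read the wrist's pose just before it. camera_params takes no time and is no camera call.
- ctrl.hand_in(): hands the job in; it is judged then, once.
Trained networks look in the newest picture that a camera, given by its name, has taken for a name from the list of things; names that differ only in an ending like _2 or _b are one class to them, and where a whole thing is asked for, a point or a joint stands for the part that bears it (a point fixed in the world has none). Each returns a list of dicts, best first, with "confidence" (0 to 1); they miss things now and then, are a little off and sometimes report something else, mostly with a low value. They report only what shows in the picture. A call takes as long as a camera call. They do not tell look-alikes from the thing itself.
- ctrl.boxes_of(camera, name): "point" ([column, row] as shares, 0 to 1, of the picture: columns of its width, rows of its height, amid what is visible of it).
The state is a dict: "time_s": time; "q": joint angles; "dq": joint speeds; "joint_efforts": joint torques, N m; "eef_pos": TCP position; "eef_rot": TCP orientation; "wrist_force": force on the tool from outside, world axes, zero at the start; "torque": the same for the moment, N m; "opening": opening from 0.0 (shut) to 1.0 (fully open); "grasp_force": force on a finger pad.
Only numpy, scipy, OpenCV 4.12 (cv2) and the standard library are available. Lean on these libraries where they do the work, as an engineer would, in place of code of your own. Each camera call takes 0.05 s, during which the arm holds its last target. There are 200 camera calls.

TASK

Take the square bar, not the round dowel, out of the sloped rack and set it level across the metal tray of the tipping sorter, low and without dropping it from a height, on the half towards the catch box that already holds the square wooden stick. Let go so that the bar's own weight tips the tray and it slides into that box; do not push the tray down with the gripper, and leave the dowel, the block plane and the tin where they are.

Things in the scene. Friction and masses are not known exactly. Their poses are not given: they have to be found in the camera images.
- rack: fixed plywood base 200 x 190 mm with two sloped cradles, centred at local y = +0.055 and -0.055. Origin: underside centre; x towards the high end (away from the robot), z up. Each cradle is a rib 20 mm wide rising 30 degrees towards +x, its top 85 mm up at mid-length, with a low end stop and side lugs 10 mm high, 57 to 79 mm from mid-length: the part's middle 114 mm is free at both sides.
- square_bar: plain wooden square bar, 31 x 165 x 31 mm, 0.12 to 0.20 kg, lying in one of the two rack cradles (either one), to be lifted out square to the slope. Origin: centre of its underside; y is its long axis, in the rack pointing up the slope; z square to the slope, up and towards the robot.
- bar_mid (a point): the centre of the square bar
- dowel: round wooden dowel, 33 mm thick, 165 mm long, 0.13 kg, in the other cradle; to be left there. Origin: on its surface, under its middle; y is its long axis.
- sorter: fixed plywood stand, base 270 x 530 x 10 mm. Origin: underside centre; x along the tray's axle, z up. Two open catch boxes on it, centred at local y = +0.18 and -0.18, each 224 (x) by 152 mm (y) inside, floor 10 mm and rim 65 mm above the bench. Posts 50 mm wide, 195 mm high at x = +-120 mm carry the axle 170 mm above the bench, along x at y = 0.
- tray_mid (a point): middle of the tray's upper face, 176 mm above the bench when level. Axes turn with the tray: x along the axle, y along the tray, z square to it. The tray is a smooth metal sheet 300 mm long (y), open at both ends, 204 mm wide between cheeks 19 mm high along its sides; a ridge 8 mm wide and 8 mm high crosses its middle over the axle.
- tray (a joint): tilt of the tray in rad: 0 level, positive = its +y end (sorter frame) down, stops at +-0.56. Light and damped: it hangs level by itself; a bar laid with its centre 50 to 100 mm from the middle tips it to the stop within a second and slides off the end into the box once the fingers are clear of it; the empty tray swings back to level in a few seconds.
- stick: short square wooden stick, 22 x 110 x 20 mm, lying along x by the outer wall in one of the two catch boxes (either one): it marks the box for the square bar. Origin: centre of its underside.
- wheel: small round wooden wheel, 42 mm across, 9 mm thick, lying in the other catch box. Origin: centre of its underside.
- block_plane: wooden block plane, 52 x 150 x 80 mm, standing on the bench between the robot, rack and sorter. Origin: centre of its underside.
- wax_tin: round tin with a lid, 69 mm across, 59 mm high, on the bench between the robot and the rack. Origin: centre of its underside.
Things that resemble listed ones, but are neither listed nor needed, are in the scene too. What is shaped like the square_bar but yellow is not meant.

How it is judged:
On the way, in this order (a step that is already met when the one before it is completed fails the run):
1. the gripper holds the square bar level (within 10 degrees) and across (within 0.3 rad) the tray's half towards the stick's box, its underside less than 30 mm above the sheet (((y of stick in the frame of sorter above 0.1 m and y of bar_mid in the frame of sorter above 0.02 m) or (y of stick in the frame of sorter below -0.1 m and y of bar_mid in the frame of sorter below -0.02 m)) and z of bar_mid in the frame of tray_mid between 0 and 0.0455 m and x of bar_mid in the frame of sorter between -0.04 and 0.04 m and y of bar_mid in the frame of tray_mid between -0.15 and 0.15 m and angle between square_bar's own y axis and vertical between 1.396 and 1.746 rad and angle between the y axis of square_bar and the x axis of sorter, either way round below 0.3 rad and contact force between the fingers and square_bar above 0.5 N), for 0.05 s.
2. the released bar tips the tray towards that box by its weight: tray tilted over 0.3 rad with the bar on it, the gripper touching neither (((y of stick in the frame of sorter above 0.1 m and y of bar_mid in the frame of sorter above 0.02 m and value of joint tray above 0.3 rad) or (y of stick in the frame of sorter below -0.1 m and y of bar_mid in the frame of sorter below -0.02 m and value of joint tray below -0.3 rad)) and contact force between square_bar and tray above 0.05 N and contact force between the fingers and square_bar below 0.1 N and contact force between the fingers and tray below 0.1 N), for 0.02 s.
At the end, for the whole second after the job is handed in: The square bar lies at rest inside the catch box that holds the square stick (its centre within the box's walls and below 60 mm above the bench), after its weight has tipped the tray; the dowel, the block plane and the tin are within 30 mm of where they were ((y of each of stick, bar_mid in the frame of sorter above 0.1 m or y of each of stick, bar_mid in the frame of sorter below -0.1 m) and y of bar_mid in the frame of sorter between -0.26 and 0.26 m and x of bar_mid in the frame of sorter between -0.11 and 0.11 m and height (world z) of bar_mid below 0.06 m and linear speed of square_bar below 0.05 m/s); the robot touches nothing.
It fails at once if the dowel, the block plane or the tin is moved more than 30 mm (distance of any of dowel, block_plane, wax_tin from where it was at the start of the episode above 0.03 m).
It fails at once if the gripper presses on the tray with more than 6 N (contact force between the fingers and tray above 6 N).
It fails at once if the stick is taken out of its box (y of stick in the frame of sorter between -0.09 and 0.09 m).
It also fails if it takes over 37 s, if anything falls off the work surface, if the arm or the gripper's body presses on something with over 40 N, if the wrist force passes 120 N, or if a joint passes its speed limit or range.

## Working session

There is one attempt and no reset: what is moved stays moved. The work goes in short steps, Python scripts to look and compute and a shell command to move; the robot and the scene stay as the last step left them, time stands still between calls to the robot, and variables do not carry over. Pictures are saved under pics/ and viewed, at most 10 in all, crops included, and the job is handed in when it is done.

```bash
mkdir -p pics; ls; python3 - <<'E'
from bench import ctrl
import cv2,numpy as np
o=ctrl.get_obs();print({k:np.round(v,3).tolist() for k,v in o.items()})
for c in("top","side"):
    im=ctrl.camera(c);cv2.imwrite(f"pics/{c}0.png",im[:,:,::-1])
    p=ctrl.camera_params(c);print(c,np.round(p["mtx"],1).tolist(),np.round(p["world_from_camera"],3).tolist())
    for n in("square_bar","dowel","rack","sorter","stick","wheel","block_plane","wax_tin"):
        print(n,[(round(d["confidence"],2),round(d["point"][0]*640),round(d["point"][1]*400)) for d in ctrl.boxes_of(c,n)][:4])
print(ctrl.camera_params("wrist"))
E
```

```text
pics
{'time_s': 0.0, 'q': [1.066, 0.182, 1.608, 0.0, 1.354, -0.206], 'dq': [-0.0, -0.001, -0.0, -0.001, -0.0, -0.001], 'joint_efforts': [-0.001, -44.487, -35.133, -0.0, 0.009, -0.0], 'eef_pos': [0.169, 0.549, 0.404], 'eef_rot': [-0.0, 0.149, 0.989, -0.001], 'wrist_force': [-0.313, 0.779, -0.771], 'torque': [0.037, 0.002, 0.019], 'grasp_force': 0.0, 'opening': 1.001}
top [[382.8, 0.0, 318.9], [0.0, 382.8, 204.4], [0.0, 0.0, 1.0]] [[0.02, -0.996, 0.086, 0.321], [-1.0, -0.021, -0.0, 0.048], [0.002, -0.086, -0.996, 1.355], [0.0, 0.0, 0.0, 1.0]]
square_bar [(0.97, 446, 188), (0.55, 409, 271)]
dowel [(0.78, 417, 172)]
rack []
sorter [(0.69, 264, 173), (0.56, 331, 184)]
stick [(0.52, 330, 183)]
wheel [(0.7, 350, 224), (0.41, 204, 160), (0.41, 441, 192)]
block_plane [(0.6, 349, 224), (0.52, 420, 223)]
wax_tin [(0.79, 421, 225)]
side [[445.9, 0.0, 325.9], [0.0, 445.9, 205.4], [0.0, 0.0, 1.0]] [[0.999, -0.002, 0.038, 0.355], [-0.036, -0.376, 0.926, -1.227], [0.012, -0.927, -0.376, 0.634], [0.0, 0.0, 0.0, 1.0]]
square_bar [(0.65, 371, 280), (0.6, 251, 292)]
dowel [(0.9, 390, 258)]
rack [(0.81, 393, 304)]
sorter [(0.59, 363, 208)]
stick []
wheel []
block_plane [(0.64, 317, 250)]
wax_tin [(0.8, 313, 296)]
{'mtx': array([[289.78213266,   0.        , 322.2387867 ],
       [  0.        , 289.78213266, 200.23392911],
       [  0.        ,   0.        ,   1.        ]]), 'tool_from_camera': array([[ 2.54308874e-04, -9.64779527e-01, -2.63059688e-01,
         6.67059866e-02],
       [ 9.99999933e-01,  1.75943577e-04,  3.21455926e-04,
         8.12269029e-04],
       [-2.63850433e-04, -2.63059752e-01,  9.64779507e-01,
         3.10271834e-02],
       [ 0.00000000e+00,  0.00000000e+00,  0.00000000e+00,
         1.00000000e+00]])}
```

View pics/top0.png

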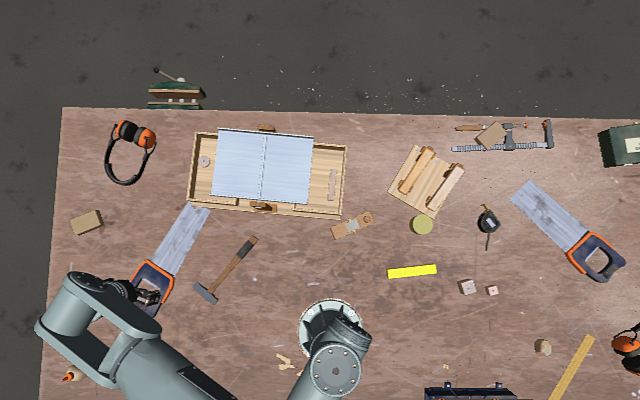

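View pics/side0.png

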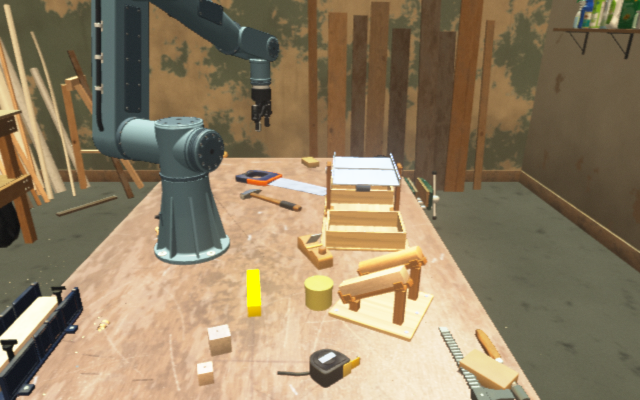

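The top view shows the rack at about (427,182), with cradle parts at (417,170) and (446,188). The sorter is at (265,172), with the stick at (332,184) in its right-hand box and the wheel at (205,160) in the left. The square-bar candidates are the part in the right cradle (446,188), the part in the left cradle (417,170) and the yellow bar (411,271), which is excluded by colour. An enlarged crop should settle it.

```bash
python3 - <<'E'
import cv2,numpy as np
t=cv2.imread("pics/top0.png");s=cv2.imread("pics/side0.png")
a=cv2.resize(t[110:230,185:355],None,fx=4,fy=4,interpolation=cv2.INTER_CUBIC)[:, :680]
b=cv2.resize(t[140:220,380:470],(0,0),fx=4.4,fy=4.4,interpolation=cv2.INTER_CUBIC)
c=cv2.resize(s[240:340,325:440],(0,0),fx=3.52,fy=3.52,interpolation=cv2.INTER_CUBIC)
cv2.imwrite("pics/sorter.png",a);cv2.imwrite("pics/rack.png",np.hstack([b,c[:352]]));print(a.shape,b.shape,c.shape)
E
```

```text
(480, 680, 3) (352, 396, 3) (352, 405, 3)
```

View pics/sorter.png

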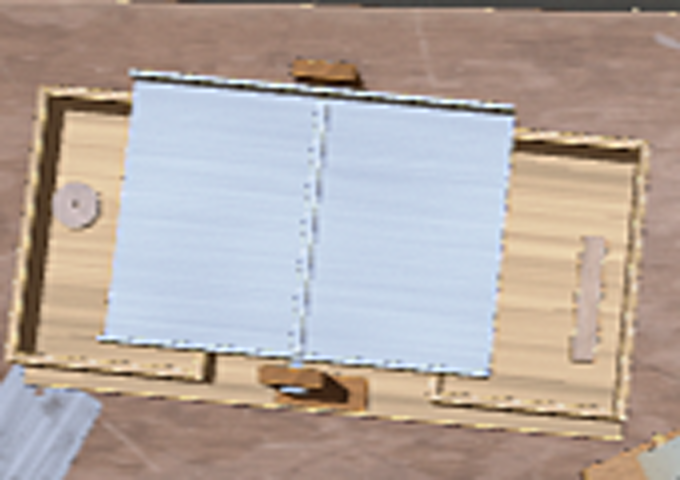

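View pics/rack.png

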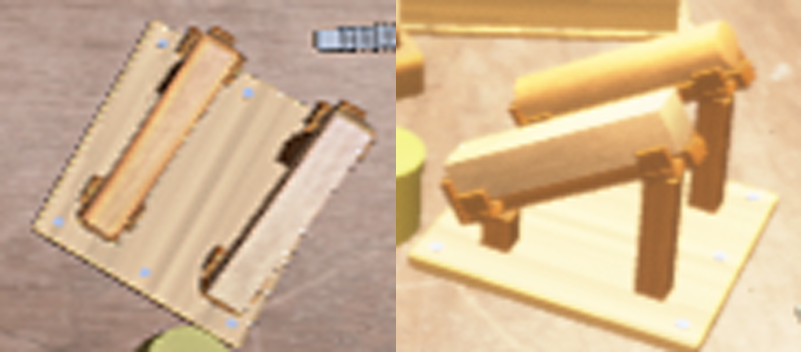

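The crop confirms it. The right cradle's part (top view 446,188) is paler, with flat faces and a square end in the side view, so it is the square bar. The left one (417,170) has a rounded end, so it is the dowel. The stick is in the right-hand (world −y) box of the sorter.

```bash
cat > h.py <<'E'
from bench import ctrl
import numpy as np
from scipy.spatial.transform import Rotation as R
def pose():
    o=ctrl.get_obs();T=np.eye(4);T[:3,:3]=R.from_quat(o["eef_rot"],scalar_first=True).as_matrix();T[:3,3]=o["eef_pos"];return T
def ray(cam,px,z,T=None):
    p=ctrl.camera_params(cam);W=p["world_from_camera"] if cam!="wrist" else T@p["tool_from_camera"]
    d=W[:3,:3]@np.linalg.solve(p["mtx"],[px[0],px[1],1]);return W[:3,3]+d*(z-W[2,3])/d[2]
def rel(G):
    D=np.linalg.inv(pose())@G
    return np.round(D[:3,3]*1000,1).tolist(),np.round(R.from_matrix(D[:3,:3]).as_rotvec(),3).tolist()
def frame(yaw,pitch,grasp,back):
    """tool z pitched forward by pitch along heading yaw; grasp point 'back' m behind the given point"""
    c,s=np.cos(pitch),np.sin(pitch);h=np.array([np.cos(yaw),np.sin(yaw),0]);k=np.array([0,0,1])
    z=s*h-c*k;x=-(c*h+s*k);G=np.eye(4);G[:3,:3]=np.c_[x,np.cross(z,x),z];G[:3,3]=grasp-z*(.155+back);return G
E
python3 - <<'E'
from h import *
s=lambda u,v:(185+u/4,110+v/4); b=lambda u,v:(380+u/4.4,140+v/4.4)
P=[ray("top",s(*q),.176)[:2] for q in((133,82),(515,113),(490,375),(103,340))]
print("tray",np.round(P,4).tolist(),np.mean(P,0)); 
r=[ray("top",s(*q),.184)[:2] for q in((297,360),(324,102))];d=r[1]-r[0];print("ridge",np.round(r,4),np.arctan2(d[1],d[0]))
d=(P[0]+P[1]-P[2]-P[3]);e=P[0]+P[3]-P[1]-P[2];print("yaw",np.arctan2(d[1],d[0]),np.arctan2(-e[0],e[1]))
c=[ray("top",b(*q),.01)[:2] for q in((35,230),(160,22),(240,348))];d=c[1]-c[0];print("rack",np.round(c,4).tolist(),np.arctan2(d[1],d[0]))
m=ray("top",b(290,212),.112);print("bar top mid",m,ray("top",b(230,298),.112-.0412),ray("top",b(350,125),.112+.0412))
h=ray("top",(422,225),.06);print("tin",h,"plane",ray("top",(350,224),.05))
hd=np.arctan2(d[1],d[0]);mid=m+np.array([.0155*.5*np.cos(hd),.0155*.5*np.sin(hd),-.0134]);print("bar mid",mid)
cc=(c[1]+c[2])/2;print("from base",cc-.00775*np.r_[np.cos(hd),np.sin(hd)]+.055*np.r_[np.sin(hd),-np.cos(hd)])
print(rel(frame(hd,np.pi/6,mid,.12)))
E
```

```text
tray [[0.6503, 0.3688], [0.6318, 0.0683], [0.4251, 0.0832], [0.4461, 0.3833]] [0.53833229 0.22590266]
ridge [[0.4329 0.2314]
 [0.6353 0.2172]] -0.06999764439062624
yaw -0.0711310930965193 -0.06572040806957477
rack [[0.4863, -0.1955], [0.6586, -0.2963], [0.3948, -0.3599]] -0.5293696609827444
bar top mid [ 0.49121109 -0.36669263  0.112     ] [ 0.42956993 -0.33397369  0.0708    ] [ 0.54983967 -0.39683279  0.1532    ]
tin [ 0.3711618  -0.30213294  0.06      ] plane [ 0.36992276 -0.05945307  0.05      ]
bar mid [ 0.49790031 -0.3706063   0.0986    ]
from base [ 0.49222238 -0.37165871]
([-451.1, -751.2, 67.9], [0.06, -0.521, 0.225])
```

```bash
R='[1,-300,-326,0,0,0,0]'; python3 -m pendant '[[[1,-300,-326,0,0,0,0],[1,-300,-326,0,0,0,0],[1,-300,-326,0,0,0,0],[1,-300,-326,0,0,0,0],[1,-300,-326,0,0,0,0]]]'
python3 -c "
from h import *
print(rel(frame(-.51,np.pi/6,np.array([.496,-.371,.0986]),.12)),ctrl.get_obs()['time_s'],pose()[:3,3])"
```

```text
time_s: 1.32
eef_pos: [0.2591, 0.3599, 0.4047]
eef_rot: [0.0, 0.148, 0.989, 0.0]
wrist_force: [0.9, 0.0, 1.2]
opening: 0.998
grasp_force: 0.0
([-306.5, -600.3, 67.9], [0.056, -0.521, 0.207]) 1.3167 [0.25908926 0.35988798 0.40468243]
```

```bash
python3 -m pendant '[[[1,-140,-150,0,0,0,0],[1,-140,-150,0,0,0,0],[1,-140,-150,0,0,0,0],[1,-140,-150,0,0,0,0],[1,-140,-150,0,0,0,0]]]' >/dev/null
python3 -m pendant '[[[1,-100,-240,0,0,0,0],[1,-100,-240,0,0,0,0],[1,-100,-240,0,0,0,0],[1,-100,-240,0,0,0,0],[1,-100,-240,0,0,0,0]]]'
python3 -c "
from h import *
print(rel(frame(-.51,np.pi/6,np.array([.496,-.371,.0986]),.12)))"
```

```text
time_s: 2.15
eef_pos: [0.3681, -0.0324, 0.4052]
eef_rot: [0.001, 0.149, 0.989, -0.0]
wrist_force: [2.5, 0.5, -0.5]
opening: 0.998
grasp_force: 0.0
([-87.4, -257.1, 68.6], [0.055, -0.52, 0.206])
```

```bash
python3 -m pendant '[[[1,-87,-257,20,0.055,-0.52,0.206],[1,-87,-257,20,0.055,-0.52,0.206],[1,-87,-257,20,0.055,-0.52,0.206],[1,-87,-257,40,0.055,-0.52,0.206],[1,-87,-257,60,0.055,-0.52,0.206]]]' >/dev/null
python3 -c "
from h import *
print(rel(frame(-.51,np.pi/6,np.array([.496,-.371,.0986]),.12)))"
```

```text
([-11.2, -56.8, 49.5], [-0.005, 0.009, -0.002])
```

```bash
python3 -m pendant '[[[1,-11,-57,50,-0.005,0.009,-0.002],[1,-11,-57,50,-0.005,0.009,-0.002],[1,-11,-57,50,-0.005,0.009,-0.002],[1,-11,-57,50,-0.005,0.009,-0.002]]]'
python3 - <<'E'
from h import *
import cv2
T=pose();im=ctrl.camera("wrist")[:,:,::-1].copy();cv2.imwrite("pics/w1.png",im)
print(rel(frame(-.51,np.pi/6,np.array([.496,-.371,.0986]),.12)),[(round(d["confidence"],2),np.round(np.array(d["point"])*[640,400])) for d in ctrl.boxes_of("wrist","square_bar")])
# predicted top-face corners
p=ctrl.camera_params("wrist");W=np.linalg.inv(frame(-.51,np.pi/6,np.array([.496,-.371,.0986]),.12)@p["tool_from_camera"])
G=frame(-.51,np.pi/6,np.array([.496,-.371,.0986]),-.155)
for x in(-.0825,.0825):
  for y in(-.0155,.0155):
    q=np.linalg.inv(T@p["tool_from_camera"])@G@np.array([x,y,-.0155,1]);u=p["mtx"]@q[:3];print(np.round(u[:2]/u[2],1))
    cv2.circle(im,tuple(int(v) for v in u[:2]/u[2]),3,(0,0,255),1)
cv2.imwrite("pics/w1b.png",im)
E
```

```text
time_s: 2.9
eef_pos: [0.3758, -0.3022, 0.3319]
eef_rot: [0.244, 0.244, 0.937, -0.061]
wrist_force: [-0.1, -0.4, -0.4]
opening: 0.993
grasp_force: 0.0
([-2.8, -2.3, -2.8], [0.006, -0.013, 0.001]) [(0.96, array([325., 196.]))]
[300.7 304.3]
[335.7 304.1]
[296.4 109.4]
[338.  109.4]
```

View pics/w1b.png

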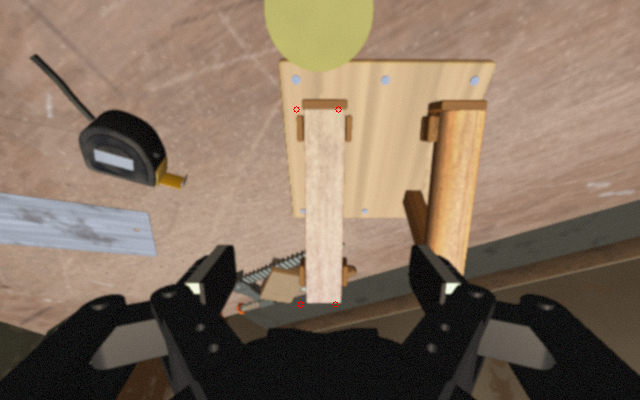

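The bar's top face runs from (304–346,108) to (306–341,303) and the dowel is on the right at about (455,190). The bar sits about 5 mm to the tool +y side of my prediction, so I'll correct for that and descend.

```bash
python3 -m pendant '[[[1,-3,3,40,0.006,-0.013,0.003],[1,-3,3,70,0.006,-0.013,0.003],[1,-3,3,90,0.006,-0.013,0.003],[1,-3,3,90,0.006,-0.013,0.003]]]'
python3 - <<'E'
from h import *
import cv2
B=np.array([.4984,-.3666,.0986])
T=pose();im=ctrl.camera("wrist")[:,:,::-1].copy()
print(rel(frame(-.51,np.pi/6,B,.006)),[(round(d["confidence"],2),np.round(np.array(d["point"])*[640,400])) for d in ctrl.boxes_of("wrist","square_bar")])
p=ctrl.camera_params("wrist");G=frame(-.51,np.pi/6,B,-.155)
for x in(-.0825,.0825):
  for y in(-.0155,.0155):
    q=np.linalg.inv(T@p["tool_from_camera"])@G@np.array([x,y,-.0155,1]);u=p["mtx"]@q[:3]
    cv2.circle(im,tuple(int(v) for v in u[:2]/u[2]),3,(0,0,255),1)
cv2.imwrite("pics/w2.png",im)
E
```

```text
time_s: 3.33
eef_pos: [0.4196, -0.3191, 0.2546]
eef_rot: [0.25, 0.243, 0.935, -0.064]
wrist_force: [-0.0, 1.0, -0.2]
opening: 1.001
grasp_force: 0.0
([-0.8, -2.8, 21.5], [0.001, 0.0, 0.001]) [(0.9, array([315., 199.]))]
```

View pics/w2.png

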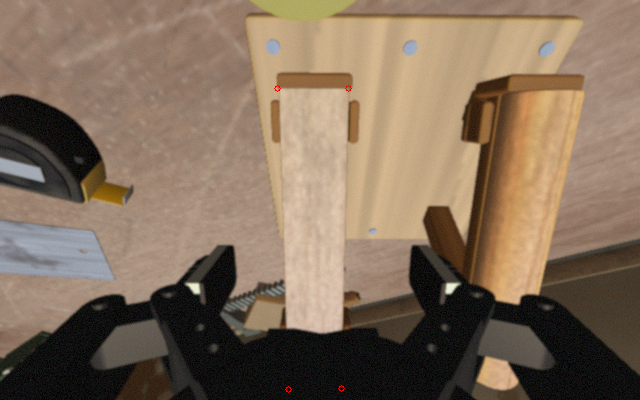

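The bar now matches the prediction, with its low-end corners at (278,88) and (350,88). I'll finish the descent and close.

```bash
python3 -m pendant '[[[1,-1,-3,12,0,0,0],[1,-1,-3,21.5,0,0,0],[1,-1,-3,21.5,0,0,0],[0.2,-1,-3,21.5,0,0,0],[0,-1,-3,21.5,0,0,0]]]'; python3 -m pendant '[[[0,0,0,0,0,0,0],[0,0,0,0,0,0,0],[0,0,0,0,0,0,0],[0,0,0,0,0,0,0],[0,0,0,0,0,0,0]]]'
```

```text
time_s: 3.85
eef_pos: [0.4278, -0.3291, 0.2403]
eef_rot: [0.252, 0.244, 0.934, -0.066]
wrist_force: [0.1, 0.0, -0.8]
opening: 0.747
grasp_force: 0.0
time_s: 4.27
eef_pos: [0.4277, -0.3292, 0.2396]
eef_rot: [0.252, 0.244, 0.934, -0.066]
wrist_force: [-5.9, 4.6, 9.1]
opening: 0.351
grasp_force: 59.1
```

Gripped. Now I'll lift square to the slope.

```bash
python3 -m pendant '[[[0,0,0,-20,0,0,0],[0,0,0,-50,0,0,0],[0,0,0,-85,0,0,0],[0,0,0,-120,0,0,0],[0,0,0,-120,0,0,0]]]'
python3 - <<'E'
from h import *
T=pose();U=T.copy();U[2,3]+=.06;U[:2,3]+=[.02,.02];print("up",rel(U))
print(rel(frame(-.069,0,np.array([.533,.151,.26]),.006)))
E
```

```text
time_s: 4.68
eef_pos: [0.3747, -0.2998, 0.3484]
eef_rot: [0.255, 0.243, 0.933, -0.069]
wrist_force: [0.2, -0.8, -0.3]
opening: 0.352
grasp_force: 61.1
up ([-37.2, 26.9, -47.9], [-0.0, 0.0, 0.0])
([32.8, 470.3, -106.4], [-0.123, 0.524, -0.43])
```

```bash
python3 -m pendant '[[[0,-22,15,-28,0,0,0],[0,-37,27,-48,0,0,0],[0,-20,200,-70,-0.06,0.26,-0.2],[0,-20,200,-70,-0.06,0.26,-0.2],[0,-20,200,-70,-0.06,0.26,-0.2]]]'
python3 - <<'E'
from h import *
print(rel(frame(-.069,0,np.array([.533,.151,.26]),.006)))
E
```

```text
time_s: 5.1
eef_pos: [0.4395, -0.1623, 0.4105]
eef_rot: [0.126, 0.148, 0.98, -0.031]
wrist_force: [1.8, -0.5, -1.8]
opening: 0.35
grasp_force: 61.0
([-0.6, 326.6, -18.5], [-0.053, 0.255, -0.229])
```

```bash
python3 -m pendant '[[[0,-1,327,-19,-0.053,0.255,-0.229],[0,-1,327,-19,-0.053,0.255,-0.229],[0,-1,327,-19,-0.053,0.255,-0.229],[0,-1,327,-19,-0.053,0.255,-0.229],[0,-1,327,-19,-0.053,0.255,-0.229]]]' >/dev/null
python3 - <<'E'
from h import *
print(rel(frame(-.069,0,np.array([.533,.151,.26]),.006)))
E
```

```text
([-25.2, 114.8, -4.4], [0.0, 0.003, -0.001])
```

```bash
python3 -m pendant '[[[0,-25,115,-4,0,0,0],[0,-25,115,-4,0,0,0],[0,-25,115,-4,0,0,0],[0,-25,115,-4,0,0,0],[0,-25,115,-4,0,0,0]]]'
python3 - <<'E'
from h import *
import cv2
T=pose();w=ctrl.camera("wrist")[:,:,::-1].copy();t=ctrl.camera("top")[:,:,::-1].copy()
p=ctrl.camera_params("wrist");C=np.linalg.inv(T@p["tool_from_camera"])
ca,sa=np.cos(-.069),np.sin(-.069)
for a in(-.102,.102):
  for b in(0,-.15):
    q=C@np.array([.5383+a*ca-b*sa,.2259+a*sa+b*ca,.176,1]);u=p["mtx"]@q[:3];print(a,b,np.round(u[:2]/u[2]))
    if u[2]>0: cv2.circle(w,tuple(int(v) for v in u[:2]/u[2]),4,(0,0,255),1)
print(rel(frame(-.069,0,np.array([.533,.151,.26]),.006)))
z=cv2.resize(t[90:240,180:360],(0,0),fx=2.2,fy=2.2)
s=ctrl.camera("side")[:,:,::-1];z2=cv2.resize(s[140:260,300:430],(0,0),fx=2.75,fy=2.75)
h=min(z.shape[0],z2.shape[0],200+130);o=np.zeros((600,760,3),np.uint8);o[:270]=cv2.resize(w,(432,270)).repeat(1,0) [:,:432].shape and 0
o[:270,:432]=cv2.resize(w,(432,270));o[270:270+330,:396]=z[:330];o[270:600,400:400+357]=z2[:330]
cv2.imwrite("pics/p1.png",o)
E
```

```text
time_s: 5.93
eef_pos: [0.5324, 0.1509, 0.4203]
eef_rot: [0.001, 0.033, 0.999, 0.0]
wrist_force: [-0.2, -0.9, -1.3]
opening: 0.356
grasp_force: 61.0
-0.102 0 [432.  67.]
-0.102 -0.15 [211.  67.]
0.102 0 [408. 324.]
0.102 -0.15 [234. 323.]
([-0.6, 2.3, -0.5], [-0.0, 0.003, -0.001])Traceback (most recent call last):
  File "<stdin>", line 14, in <module>
ValueError: could not broadcast input array from shape (330,358,3) into shape (330,357,3)
```

```bash
python3 - <<'E'
from h import *
import cv2
w=ctrl.camera("wrist")[:,:,::-1].copy();s=ctrl.camera("side")[:,:,::-1]
for q in((432,67),(211,67),(408,324),(234,323)): cv2.circle(w,q,4,(0,0,255),1)
z=cv2.resize(s[130:270,290:450],(224,196))
cv2.imwrite("pics/p1.png",np.vstack([w,np.hstack([z,np.zeros((196,416,3),np.uint8)])]))
E
```

```text
(no output)
```

View pics/p1.png

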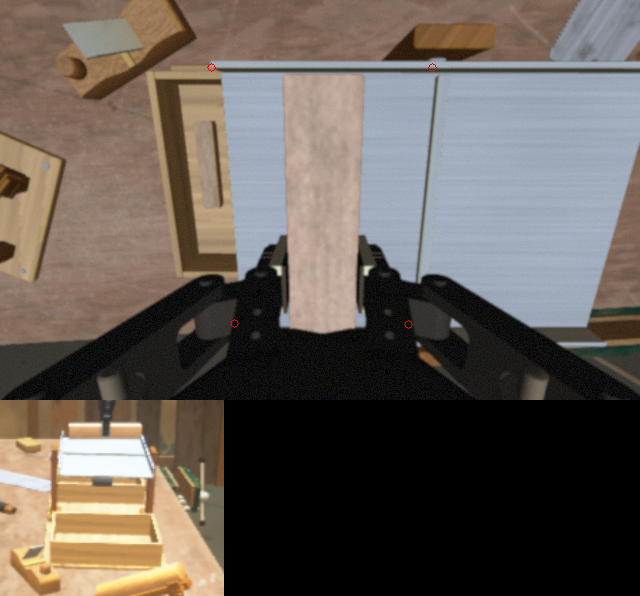

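The wrist view shows the bar gripped straight along the tray's axle direction (cols 284–363, near end at row 75). The tray sheet spans from its end at col 222 to the ridge at col 435, its near edge is at row 72, and the stick is in the left-hand (−y) box at (207,163). Next is a clearance check along the bar.

```bash
python3 - <<'E'
from h import *
T=pose();print(T[:3,3])
for n,px,z in(("bar near end",(324,75),.2755),("sheet near L",(222,72),.176),("ridge near",(436,74),.182),("sheet far R",(590,327),.176),("ridge far",(418,283),.182)):print(n,np.round(ray("wrist",px,z,T),4))
print(rel(frame(-.069,0,np.array([.534,.153,.2005]),.006)))
E
```

```text
[0.53241481 0.14780082 0.42110663]
bar near end [0.4504 0.1552 0.2755]
sheet near L [0.4298 0.0876 0.176 ]
ridge near [0.4423 0.231  0.182 ]
sheet far R [0.6564 0.3737 0.176 ]
ridge far [0.5984 0.2215 0.182 ]
([-1.0, 5.3, 59.6], [0.0, 0.004, -0.003])
```

```bash
python3 -m pendant '[[[0,-4,5,30,0,0,0],[0,-4,5,50,0,0,0],[0,-4,5,60,0,0,0],[0,-4,5,63,0,0,0],[0,-4,5,63,0,0,0]]]'; python3 -m pendant '[[[0,0,0,0,0,0,0],[0,0,0,0,0,0,0]]]'
python3 - <<'E'
from h import *
import cv2
s=ctrl.camera("side")[:,:,::-1];cv2.imwrite("pics/s1.png",cv2.resize(s[110:230,300:430],(650,600),interpolation=cv2.INTER_CUBIC))
print(rel(frame(-.069,0,np.array([.534,.153,.2005]),.006)))
E
```

```text
time_s: 6.6
eef_pos: [0.537, 0.153, 0.3579]
eef_rot: [0.001, 0.036, 0.999, -0.0]
wrist_force: [-0.5, 0.3, -1.3]
opening: 0.35
grasp_force: 61.0
time_s: 6.77
eef_pos: [0.5376, 0.1535, 0.36]
eef_rot: [0.003, 0.035, 0.999, 0.0]
wrist_force: [0.0, 1.0, -1.6]
opening: 0.352
grasp_force: 61.0
([3.5, -0.9, -1.6], [0.001, 0.007, -0.002])
```

View pics/s1.png

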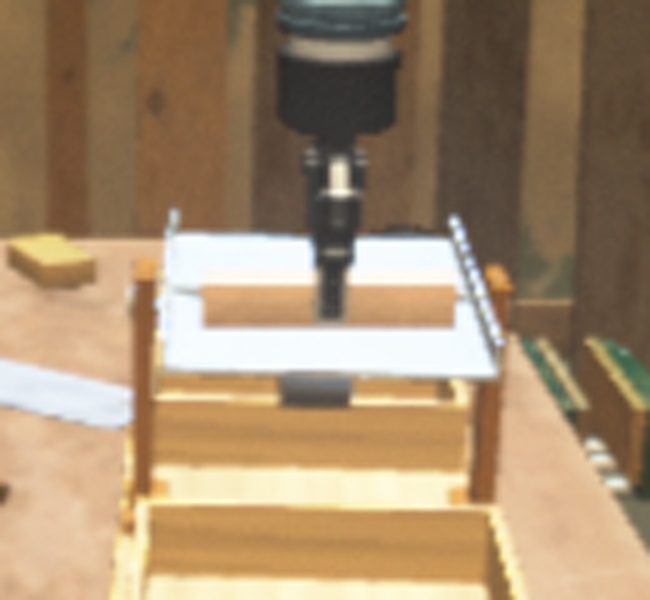

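The side view shows the bar level and low over the tray between its cheeks (cols 204–455), a touch right of centre. I'll shift it 3 mm, then open.

```bash
python3 -m pendant '[[[0,3,0,1,0,0,0],[0,3,0,1,0,0,0],[0.6,3,0,1,0,0,0],[1,3,0,1,0,0,0],[1,3,0,1,0,0,0]]]'; python3 -m pendant '[[[1,0,0,0,0,0,0],[1,0,0,-10,0,0,0],[1,0,0,-40,0,0,0],[1,0,0,-80,0,0,0],[1,0,0,-120,0,0,0]]]'; python3 -m pendant '[[[1,0,0,-20,0,0,0],[1,0,0,-20,0,0,0],[1,0,0,-20,0,0,0],[1,0,0,-20,0,0,0],[1,0,0,-20,0,0,0]]]'
python3 - <<'E'
from h import *
import cv2
s=ctrl.camera("side")[:,:,::-1];t=ctrl.camera("top")[:,:,::-1]
a=cv2.resize(s[110:260,290:440],(400,400));b=cv2.resize(t[100:250,180:330+30][:, :],(400,333));b=np.vstack([b,np.zeros((67,400,3),np.uint8)])
cv2.imwrite("pics/r1.png",np.hstack([a,b]))
E
```

```text
time_s: 7.23
eef_pos: [0.5342, 0.154, 0.3577]
eef_rot: [0.002, 0.035, 0.999, 0.0]
wrist_force: [0.5, -0.2, 0.0]
opening: 0.762
grasp_force: 0.0
time_s: 7.65
eef_pos: [0.5332, 0.1539, 0.4786]
eef_rot: [0.001, 0.035, 0.999, -0.0]
wrist_force: [0.7, 0.3, 0.7]
opening: 1.002
grasp_force: 0.0
time_s: 8.07
eef_pos: [0.5332, 0.1539, 0.4958]
eef_rot: [0.001, 0.035, 0.999, -0.0]
wrist_force: [-0.3, -0.3, 0.4]
opening: 0.998
grasp_force: 0.0
```

View pics/r1.png

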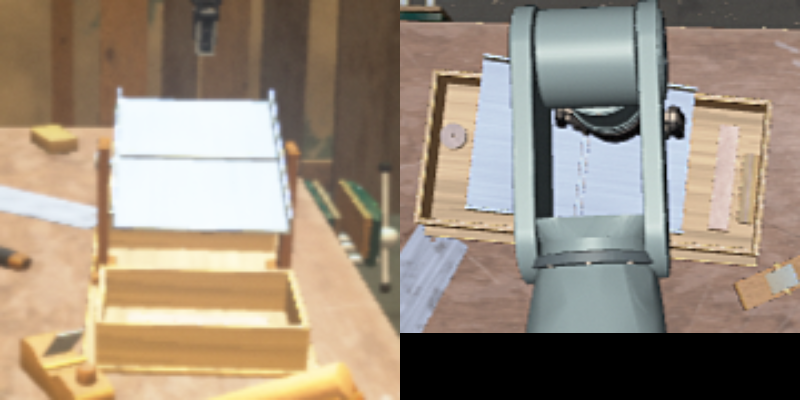

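The top view shows the bar in the right-hand box (about (725,175) in the composite) beside the stick (748,185). The tray is swinging back and the gripper is clear. I'll let it settle, verify and hand in.

```bash
for i in 1 2 3; do python3 -m pendant '[[[1,0,0,0,0,0,0],[1,0,0,0,0,0,0],[1,0,0,0,0,0,0],[1,0,0,0,0,0,0],[1,0,0,0,0,0,0]]]' >/dev/null; done
python3 - <<'E'
from h import *
for k in range(2):
    ctrl.camera("top")
    for n,z in(("square_bar",.04),("stick",.03)):print(n,[(round(d["confidence"],2),np.round(ray("top",np.array(d["point"])*[640,400],z),3)) for d in ctrl.boxes_of("top",n)])
print(ctrl.get_obs()["time_s"],ctrl.get_obs()["wrist_force"]);print(ctrl.hand_in())
E
```

```text
square_bar [(0.72, array([ 0.226, -0.267,  0.04 ])), (0.6, array([0.515, 0.029, 0.04 ]))]
stick [(0.62, array([0.512, 0.002, 0.03 ]))]
square_bar [(0.65, array([ 0.219, -0.268,  0.04 ])), (0.64, array([0.531, 0.031, 0.04 ]))]
stick [(0.74, array([ 0.515, -0.011,  0.03 ]))]
9.7167 [ 0.23482146 -0.82877113  1.49308564]
the job is handed in; nothing more can be done
None
```

The square bar was laid level on the tray half above the stick's box and released, and it went into that box, where the last camera readings showed it beside the stick. I handed the job in at 9.7 s; it returned no verdict.

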